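# Refit the drive shaft of a bench tube mixer

## Task

Take the long shaft out of the grey parking block and thread it upright down the open mixer frame: through the top plate, through the loose toothed wheel inside and into the bearing in the foot, until its round shoulder rests flush on the top plate, then let go. The wheel lies a little off the line, so feel for its hole and bring it back into line with the shaft rather than forcing it; work gently, never pressing with more than 30 N, and leave the block's short pin and the other things on the bench alone.

Things in the scene. Friction and masses are not known exactly. Their poses are not given: they have to be found in the camera images.
- mixer: Tube mixer, fixed to the bench. Origin: centre of the frame's underside, on the shaft line; z up. Open frame 130 x 130 mm on four corner posts; white motor box (85 x 110 mm, 105 mm high) on its -x side. Heights: foot plate to 10 mm; foot bearing block, 56 mm square, to 34 mm; toothed wheel from 70 to 86 mm; top plate from 123 to 135 mm. The holes of top plate and foot lie exactly on its z axis.
- top_hole (a point): Centre of the 24 mm hole at the upper face of the mixer's top plate, 135 mm above the bench.
- wheel_place (a point): Point on the shaft line level with the upper face (86 mm above the bench) of the toothed plastic wheel: 62 mm across, 16 mm thick, 14 mm round hole, not chamfered. It marks the frame, not the wheel: the wheel's hole starts 3.4 to 4.6 mm off this line, in an unknown direction, mostly hidden by the top plate.
- wheel_under (a point): Point on the shaft line level with the wheel's underside, 70 mm up. The wheel stays level and cannot rise or sink, but floats sideways up to 8 mm each way against about 4 N of friction: a few newtons of downward push on its face do not shift it, a shaft inside its hole can drag it, and it stays where it is left.
- foot_hole (a point): Centre of the mouth of the 14 mm round bearing hole in the foot, 34 mm above the bench; the hole is 24 mm deep, without chamfer. With the shoulder on the top plate, the shaft's lower end is 19 mm inside it.
- shaft: The long steel shaft, 171 mm over all, about 0.17 kg, loose and upright in the hole at the block's -x end. Origin at the centre of its lower end, z along it up to the knob. Round, 12 mm across, for 120 mm (lower rim chamfered 1.2 mm); then a round shoulder 36 mm across to 126 mm; then a white square knob 24 x 24 mm to 171 mm, sides along its x and y.
- shaft_grip (a point): Centre of the shaft's square knob, where it is grasped, 148.5 mm from its lower end.
- shaft_tip (a point): Centre of the shaft's lower end.
- block: Grey parking block, fixed, 150 (x) x 60 (y) x 60 mm; origin at the centre of its underside. Two 13.5 mm holes, 50 mm deep (floor 10 mm above the bench), at x = -35 mm (long shaft) and x = +40 mm (short pin), y = 0.
- pin: Short spare pin, 93 mm long with a round 24 mm knob, top 103 mm above the bench, in the block's other hole. Bystander, leave alone. Origin at its lower end.
- beaker: Glass beaker 68 mm across, 85 mm high, bystander. Origin at its underside.
- jar: Brown glass jar 64 mm across, 100 mm high, bystander. Origin at its underside.
- screwdriver: Yellow-handled screwdriver lying on the bench, bystander. Origin at its underside.
- flask: White plastic bottle 60 mm across, 130 mm high, bystander. Origin at its underside.
- collar: Loose steel collar 34 mm across, 14 mm high, bystander. Origin at its underside.

How it is judged (in metres and radians):
On the way, in this order (a step that is already met when the one before it is completed fails the run):
1. the shaft's lower end is down through the top plate (z of shaft_tip in the frame of mixer below 0.118 m and horizontal distance between shaft_tip and top_hole below 0.012 m and angle between shaft's own z axis and vertical below 0.2 rad), for 0.1 s.
2. the shaft's lower end is down through the wheel (z of shaft_tip in the frame of mixer below 0.066 m and horizontal distance between shaft_tip and top_hole below 0.015 m), for 0.1 s.
At the end, for the whole second after the job is handed in: The shaft stands at rest and let go in the mixer, through top plate and wheel and into the foot bearing: shoulder on the top plate (within 2.5 mm), lower end within 3 mm of the bearing's centre, upright within 0.05 rad (z of shaft_tip in the frame of mixer between 0.012 and 0.0175 m and horizontal distance between shaft_tip and foot_hole below 0.003 m and angle between shaft's own z axis and vertical below 0.05 rad and linear speed of shaft below 0.01 m/s and contact force between shaft and the fingers below 0.05 N); the robot touches nothing.
It fails at once if the shaft presses on the mixer or its wheel with more than 30 N (contact force between shaft and mixer above 30 N).
It fails at once if the gripper or arm presses on the mixer with more than 30 N (contact force between the arm and mixer above 30 N).
It fails at once if the short pin or another bystander is moved by more than 20 mm (distance of any of pin, beaker, jar, screwdriver, flask, collar from where it was at the start of the episode above 0.02 m).
It also fails if it takes over 61 s, if anything falls off the work surface, if the arm or the gripper's body presses on something with over 40 N, if the wrist force passes 120 N, or if a joint passes its speed limit or range.

## Robot

A 7-joint arm with a two-finger parallel gripper is mounted at the origin on the work surface. World frame = base frame: x ahead of the robot, y to its left, z up, the work surface at z = 0. Lengths are in mm, angles in rad, forces in N, time in s.
With the tool pointing down it reaches from about 400 to 850 mm from the base axis. Payload 10.4 kg.
Tool frame: the origin (TCP) lies midway between the tips of the shut fingers; the grasp point (between the pads) lies 19 mm behind it; z points along the fingers, y is the direction in which the jaws open and shut (so a half turn about z gives the same grasp; the last joint's range is limited). The gripper opens to 85 mm and grips with 20 to 120 N. Pads are 22 mm wide; open, the fingers measure 114 mm over their backs; the gripper's body (76 mm by 85 mm) begins 54 mm behind the grasp point. The pads swing forward as they close: fully open they stand 13 mm farther back than shut.
Start: joints at [-1.254, 0.332, -0.065, 1.46, 0.022, 1.35, -0.088], TCP at [208.299, 589.29, 231.338] pointing down, gripper open.
Joint ranges: [-2.6, 2.6], [-0.5, 2.12], [-1.47, 1.34], [0.16, 2.42], [-1.27, 4.41], [0.06, 2.06], [-2.6, 2.6]. Speed limits (rad/s): [2.22, 2.22, 2.79, 2.79, 3.14, 3.14, 3.14].

## Interface

Orientations are given as a rotation vector (axis times angle).
In Python, from cell import * gives the robot as it stands. The module is installed in compiled form; this text tells all that it offers.
- The arm moves only by the tool drive_tool, never from a script. Its argument "series" is a list of rows, each a list of 3 entries, a list of its own where there are three numbers: the shift along the world's x, y, z in cm, then the turn, a rotation vector about the world's x, y, z in degrees, then the finger opening in cm, from 0 to 8.54. In form: [[[x, y, z], [ax, ay, az], jaw], ...]. A call has 1 to 12 rows; each row shifts and turns the commanded pose from where the row before left it; what a row does not reach is not made up. A row lasts 1/12 s, in which the tool goes at most 41.7 mm and 7.16 degrees, less where a joint would pass 70% of its speed; a pose out of reach is approached as far as the arm can. A call is refused whole if a number of a shift passes 4.17 or a number of a turn 7.16, either way. A call with a gripper value outside its range is refused whole. The fingers move at their own pace and stop on an object; the grip force is fixed at half the most. Time passes only in rows, so rows that do not move let the fingers close. It gives the time, the measured TCP pose, the force and the opening at its end, in the units of the state.
- state(): the state, without advancing time (a new reading comes with each control period).
- camera(name): name is "scene" or "top"; returns the picture (480x640x3 uint8, blue, green, red); there is no depth.
- camera_params(name): a dict with "K" (3x3 intrinsics, pixels), "R" (3x3) and "t" (3): a world point X has camera coordinates R X + t. Camera axes: x right, y down, z forward; pixel columns grow to the right and rows downward; lengths in mm; the calibration is good to about 2 mm. A picture is of the moment at which its call begins. camera_params takes no time and is no camera call.
- job_done(): hands the job in, once; it reports no verdict.
Trained networks look in the newest picture that a camera, given by its name, has taken for a name from the list of things; names that differ only in an ending like _2 or _b are one class to them, and where a whole thing is asked for, a point or a joint stands for the part that bears it (a point fixed in the world has none). Each returns a list of dicts, best first, with "confidence" (0 to 1); they miss things now and then, are a little off and sometimes report something else, mostly with a low value. They report only what shows in the picture. A call takes as long as a camera call.
- silhouettes(camera, query): "pixels" (480x640 bool, what is visible of it) and "extent" ([left, top, width, height] in pixels, round what is visible of it).
The state is a dict: "t": time; "q": joint angles; "joint_vel": joint speeds; "joint_efforts": joint torques, N m; "tool_pos": TCP position; "eef_rot": TCP orientation; "contact_force": force on the tool from outside, world axes, zero at the start; "wrist_torque": the same for the moment, N m; "opening": opening from 0.0 (shut) to 1.0 (fully open).
Only numpy, scipy, OpenCV 4.12 (cv2) and the standard library are available. Lean on these libraries where they do the work, as an engineer would, in place of code of your own. Each camera call takes 0.05 s, during which the arm holds its last target.

## Working session

There is one attempt and no reset: what is moved stays moved. The work goes in short steps, Python scripts to look and compute and a tool call to move; the robot and the scene stay as the last step left them, time stands still between calls to the robot, and variables do not carry over. Pictures are saved under pics/ and viewed, and the job is handed in when it is done.

Besides the shell and the picture viewer there is one more tool, called after "Emit:" in YAML: its name, and indented under it one key for each argument. drive_tool: Moves the arm, as the interface text tells. Its arguments: {"type":"object","properties":{"series":{"type":"array"}},"required":["series"]}

```bash
mkdir -p pics; ls
python3 - <<'E'
from cell import *
import cv2
for n in("scene","top"):
    cv2.imwrite(f"pics/{n}0.png",camera(n)); p=camera_params(n); print(n,p)
s=state(); print(s)
E
```

```text
pics
scene {'K': array([[508.24604807,   0.        , 322.41591063],
       [  0.        , 508.24604807, 242.08443034],
       [  0.        ,   0.        ,   1.        ]]), 'R': array([[-0.82200866,  0.56934546,  0.01214496],
       [ 0.47350908,  0.69517921, -0.54084658],
       [-0.31637147, -0.43882983, -0.84103358]]), 't': array([ 486.52445598, -196.733616  , 1390.80338588])}
top {'K': array([[452.42923743,   0.        , 319.330779  ],
       [  0.        , 452.42923743, 240.50882444],
       [  0.        ,   0.        ,   1.        ]]), 'R': array([[-0.0091677 , -0.99990908,  0.00988883],
       [-0.99955953,  0.00888445, -0.02831639],
       [ 0.02822596, -0.01014407, -0.9995501 ]]), 't': array([ -18.40641737,  560.75674153, 1160.56040254])}
{'t': 0.1, 'q': array([-1.25358946,  0.33279703, -0.06470108,  1.46083306,  0.02158889,
        1.34986298, -0.08851447]), 'joint_vel': array([ 0.0003118 , -0.00058856, -0.00047743, -0.00133405, -0.00079158,
       -0.00022129, -0.00018439]), 'joint_efforts': array([ 1.19363180e-03, -6.26737404e+01,  4.92270605e-02, -3.92434144e+01,
        1.64564664e-02,  6.73448245e-03, -2.46412235e-06]), 'tool_pos': array([208.20849614, 588.96793736, 230.61433717]), 'eef_rot': array([-5.31170982e-01, -3.09619653e+00,  1.87623147e-03]), 'contact_force': array([ 0.34615604, -0.48385718, -0.63857079]), 'wrist_torque': array([ 0.0278556 , -0.00819303, -0.00209651]), 'opening': 0.9979717069216953}
```

View pics/scene0.png

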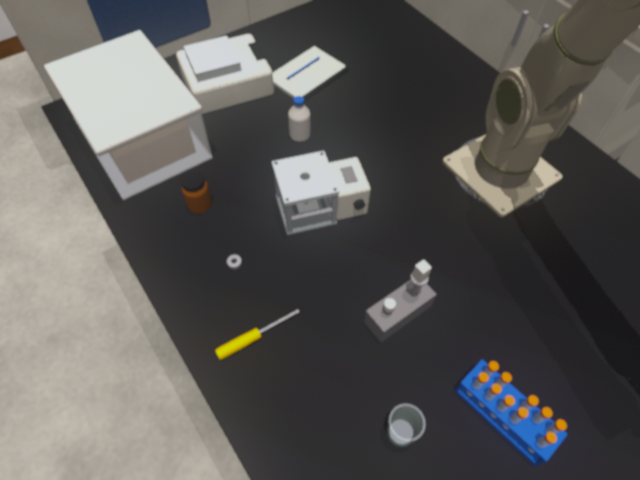

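View pics/top0.png

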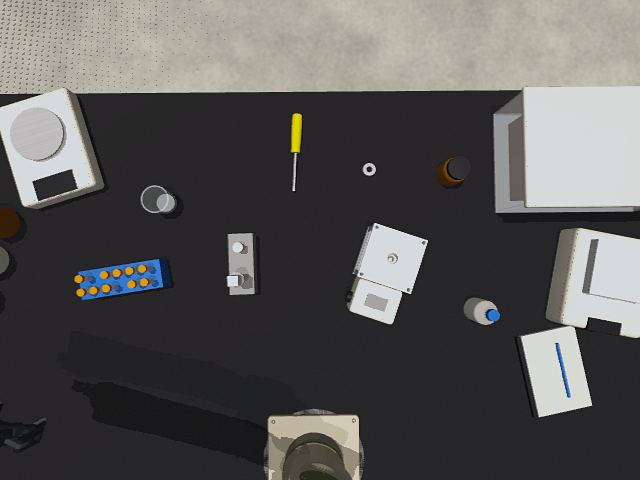

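Run:
```python
from cell import *
import cv2,numpy as np
t=cv2.imread("pics/top0.png");s=cv2.imread("pics/scene0.png")
def c(im,x,y,w,h,f): return cv2.resize(im[y:y+h,x:x+w],None,fx=f,fy=f,interpolation=cv2.INTER_CUBIC)
a=c(t,340,210,100,120,4);b=c(t,210,220,60,80,6)
b=cv2.copyMakeBorder(b,0,0,0,0,cv2.BORDER_CONSTANT)
cv2.imwrite("pics/cropt.png",np.hstack([a,b]))
a=c(s,260,140,120,100,4);b=c(s,355,250,90,100,4); cv2.imwrite("pics/crops.png",np.hstack([a[:400],b[:400,:320]]))
cv2.imwrite("pics/hole.png",np.hstack([c(t,376,243,30,30,13),c(s,290,162,30,30,13)]))
for cam,qs in(("top",("shaft","mixer","block","pin")),("scene",("shaft","mixer","block","pin"))):
    for q in qs:
        r=silhouettes(cam,q)
        for i,d in enumerate(r[:2]):
            m=d["pixels"];ys,xs=np.nonzero(m); print(cam,q,round(d["confidence"],2),d["extent"],m.sum(),xs.mean().round(2),ys.mean().round(2), cv2.minAreaRect(np.c_[xs,ys].astype(np.float32)))
            if i==0: np.save(f"{cam}_{q}.npy",m)
```

```text
top shaft 0.66 [229.6, 274.8, 15.7, 12.3] 221 235.55 279.65 ((235.5, 279.5), (15.0, 17.0), 90.0)
top shaft 0.55 [465.2, 296.4, 33.2, 28.4] 719 481.13 310.83 ((481.60003662109375, 310.8000183105469), (35.7770881652832, 24.149532318115234), 26.56505012512207)
top mixer 0.74 [344.1, 223.7, 83.0, 102.2] 5184 384.14 272.16 ((384.1195373535156, 274.09906005859375), (62.1510124206543, 91.91808319091797), 19.09349250793457)
top block 0.75 [229.1, 232.7, 32.1, 63.2] 1362 243.41 262.03 ((242.46670532226562, 263.5011291503906), (60.932830810546875, 27.551368713378906), 88.09085083007812)
top block 0.43 [139.7, 186.2, 36.6, 24.3] 786 157.92 199.94 ((158.5, 198.5), (27.0, 35.0), 90.0)
top pin 0.48 [232.6, 242.6, 13.0, 8.6] 81 237.78 247.25 ((237.60003662109375, 247.20001220703125), (8.944271087646484, 9.838699340820312), 63.43495178222656)
scene shaft 0.94 [408.6, 255.2, 22.6, 41.7] 459 419.72 276.49 ((418.91754150390625, 278.6855773925781), (17.46395492553711, 38.27854919433594), 23.96249008178711)
scene mixer 0.58 [274.8, 151.0, 94.4, 84.0] 6050 318.79 191.47 ((322.0926818847656, 189.26583862304688), (75.70984649658203, 94.21824645996094), 77.90524291992188)
scene block 0.76 [364.3, 282.9, 71.1, 60.9] 2016 398.65 310.48 ((399.6318359375, 307.68255615234375), (34.09356689453125, 74.08708190917969), 54.1623420715332)
scene block 0.31 [274.3, 151.8, 93.3, 82.4] 6034 318.96 191.41 ((322.0793762207031, 188.9334716796875), (75.2303466796875, 93.20409393310547), 76.60750579833984)
scene pin 0.49 [382.9, 298.7, 11.1, 16.0] 146 388.95 305.82 ((388.50006103515625, 306.0000305175781), (12.020814895629883, 14.849242210388184), 45.0)
scene pin 0.29 [275.1, 149.8, 93.5, 86.1] 6055 318.74 191.1 ((321.79412841796875, 188.82354736328125), (76.57645416259766, 92.95470428466797), 77.47119140625)
```

View pics/cropt.png

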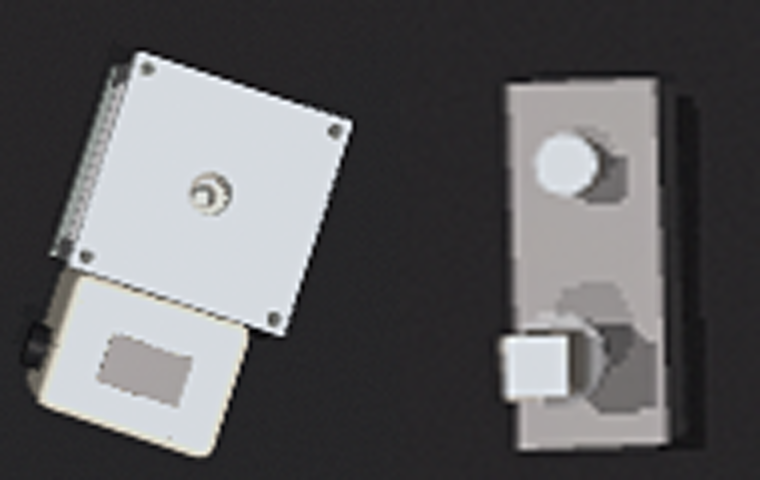

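View pics/crops.png

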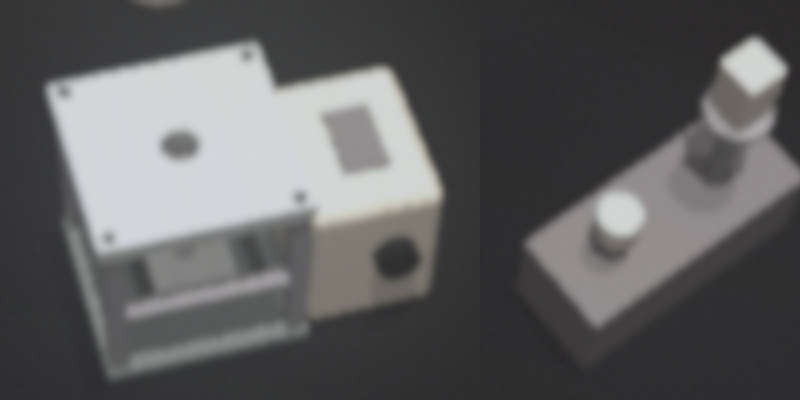

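View pics/hole.png

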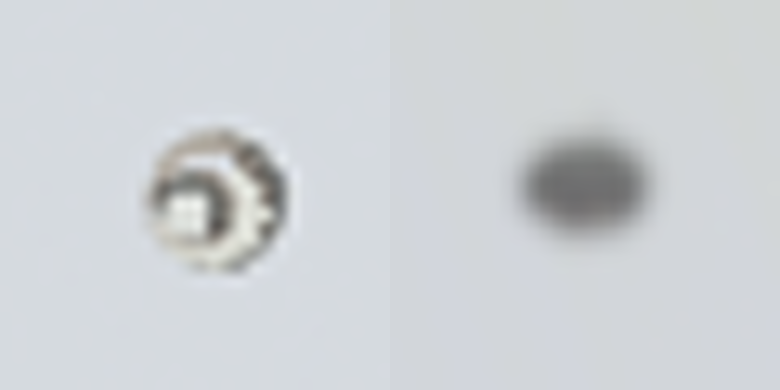

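```bash
cat > h.py <<'E'
import numpy as np,cv2
from cell import *
def ray(cam,uv,z):
    p=camera_params(cam);K,R,t=p["K"],p["R"],p["t"]
    C=-R.T@t; d=R.T@np.linalg.inv(K)@np.array([uv[0],uv[1],1.]); return (C+d*(z-C[2])/d[2])
def proj(cam,X):
    p=camera_params(cam); c=p["R"]@np.array(X,float)+p["t"]; c=p["K"]@c; return c[:2]/c[2]
E
python3 - <<'E'
from h import *
t=cv2.imread("pics/top0.png");s=cv2.imread("pics/scene0.png")
for n in("top","scene"):
    p=camera_params(n); print(n,"cam",(-p["R"].T@p["t"]).round(1))
# hole fits by darkness weighted centroid w.r.t. plate
def up(im,x,y,w,f=10): return cv2.resize(cv2.cvtColor(im[y:y+w,x:x+w],6),None,fx=f,fy=f,interpolation=cv2.INTER_CUBIC)
for n,im,x,y in(("top",t,380,246),("scene",s,293,164)):
    g=up(im,x,y,25)
    if n=="top":
        b=(g<205).astype(np.uint8)
    else: b=(g<170).astype(np.uint8)
    cs,_=cv2.findContours(b,0,1); c=max(cs,key=cv2.contourArea); c=cv2.convexHull(c)
    e=cv2.fitEllipse(c); uv=np.array([x,y])+(np.array(e[0])+.5)/10-.5
    print(n,"ellipse",np.array(e[1])/10,uv,"world@135",ray(n,uv,135).round(1))
g=t
# corners of plate in top and screws
gr=cv2.cvtColor(t,6)
for nm,l in(("top",[(137,50),(353,123),(282,335),(68,268)]),("scene",[(47,84),(260,42),(318,207),(100,250)])):
    im=t if nm=="top" else s; o=(340,210) if nm=="top" else (260,140)
    pts=np.float32([[o[0]+(a+.5)/4-.5,o[1]+(b+.5)/4-.5] for a,b in l]).reshape(-1,1,2)
    W=[ray(nm,q,135) for q in pts.reshape(-1,2)]
    print(nm,np.round(W,1).tolist(), np.mean(W,0).round(1),[np.linalg.norm(W[i]-W[(i+1)%4]).round(1) for i in range(4)])
# block top corners z=60 top img: crop origin (210,220) x6; offset col 400
l=[(505,84),(657,77),(668,442),(518,450)]
W=[ray("top",(210+((a-400)+.5)/6-.5,220+(b+.5)/6-.5),60) for a,b in l]
print("block",np.round(W,1).tolist(),np.mean(W,0),[np.linalg.norm(W[i]-W[(i+1)%4]).round(1) for i in range(4)])
# knob top of shaft: z = 10+171=181
l=[(502,337),(569,334),(571,399),(504,401)]
W=[ray("top",(210+((a-400)+.5)/6-.5,220+(b+.5)/6-.5),181) for a,b in l]
print("knob",np.round(W,1).tolist(),np.mean(W,0),[np.linalg.norm(W[i]-W[(i+1)%4]).round(1) for i in range(4)])
l=[(752,37),(788,68),(753,95),(721,66)]
W=[ray("scene",(355+((a-480)+.5)/4-.5,250+(b+.5)/4-.5),181) for a,b in l]
print("knob",np.round(W,1).tolist(),np.mean(W,0),[np.linalg.norm(W[i]-W[(i+1)%4]).round(1) for i in range(4)])
#wheel hole
uv=(376+193.5/13-.5,243+207.5/13-.5); print("wheel hole",ray("top",uv,86))
E
```

```text
top cam [ 527.6  -11.6 1176.1]
scene cam [ 933.1  470.1 1057.4]
top ellipse [11.43412628 11.63450699] [392.25672836 258.01997528] world@135 [ 515.1 -189.8  135. ]
scene ellipse [7.23414993 9.65094833] [304.55262833 175.85454178] world@135 [ 515.3 -187.2  135. ]
top [[598.3, -148.4, 135.0], [555.1, -272.7, 135.0], [433.5, -229.8, 135.0], [473.2, -107.2, 135.0]] [ 515.  -189.5  135. ] [np.float64(131.5), np.float64(128.9), np.float64(128.9), np.float64(131.8)]
scene [[555.0, -271.5, 135.0], [429.6, -227.7, 135.0], [475.1, -103.8, 135.0], [595.6, -148.2, 135.0]] [ 513.8 -187.8  135. ] [np.float64(132.8), np.float64(131.9), np.float64(128.5), np.float64(129.8)]
block [[578.2, 204.2, 60.0], [580.5, 141.9, 60.0], [430.9, 138.1, 60.0], [428.3, 199.4, 60.0]] [504.47790859 170.90154963  60.        ] [np.float64(62.4), np.float64(149.7), np.float64(61.4), np.float64(150.0)]
knob [[480.2, 182.2, 181.0], [481.1, 157.8, 181.0], [457.4, 157.2, 181.0], [456.9, 181.6, 181.0]] [468.91764979 169.68751163 181.        ] [np.float64(24.4), np.float64(23.7), np.float64(24.4), np.float64(23.3)]
knob [[459.5, 159.4, 181.0], [456.5, 183.3, 181.0], [481.1, 185.1, 181.0], [483.4, 163.5, 181.0]] [470.1414653  172.84469077 181.        ] [np.float64(24.0), np.float64(24.7), np.float64(21.7), np.float64(24.2)]
wheel hole [ 513.53344865 -193.63178213   86.        ]
```

Emit:
drive_tool:
  series:
    - [[1.0,-1.6,0],[0,0,1.75],8.54]
    - [[1.9,-3.1,0],[0,0,1.75],8.54]
    - [[1.9,-3.1,0],[0,0,1.75],8.54]
    - [[1.9,-3.1,0],[0,0,1.75],8.54]
    - [[1.9,-3.1,0],[0,0,1.75],8.54]
    - [[1.9,-3.1,0],[0,0,1.75],8.54]
    - [[1.9,-3.1,0],[0,0,1.75],8.54]
    - [[1.9,-3.1,0],[0,0,1.75],8.54]
    - [[1.9,-3.1,0],[0,0,1.75],8.54]
    - [[1.9,-3.1,0],[0,0,1.75],8.54]
    - [[1.9,-3.1,0],[0,0,1.75],8.54]
    - [[1.9,-3.1,0],[0,0,1.75],8.54]

```text
t: 1.5
tool_pos: [427.9, 230.6, 231.6]
eef_rot: [-0.044, 3.141, 0.001]
contact_force: [0.6, 0.7, -0.4]
opening: 1.002
```

Emit:
drive_tool:
  series:
    - [[1.4,-2.0,0],[0,0,0],8.54]
    - [[1.4,-2.0,0],[0,0,0],8.54]
    - [[1.0,-1.5,0],[0,0,0],8.54]
    - [[0.4,-0.5,0],[0,0,0],8.54]
    - [[0,0,-0.5],[0,0,0],8.54]
    - [[0,0,-0.5],[0,0,0],8.54]
    - [[0,0,0],[0,0,0],8.54]

```text
t: 2.08
tool_pos: [468.0, 173.5, 220.0]
eef_rot: [0.045, -3.139, 0.001]
contact_force: [0.8, -0.6, 0.3]
opening: 1.002
```

Run:
```python
from h import *
s=camera("scene"); t=camera("top")
f=lambda im,x,y,w,h,k:cv2.resize(im[y:y+h,x:x+w],None,fx=k,fy=k,interpolation=2)
cv2.imwrite("pics/a1.png",np.hstack([f(s,350,200,100,130,4),f(t,200,220,100,130,4)])); st=state();print(st["t"],st["tool_pos"],st["contact_force"])
```

```text
2.1833 [468.43567919 173.4689314  220.89384877] [-0.47520909  0.60971158  0.12675035]
```

View pics/a1.png

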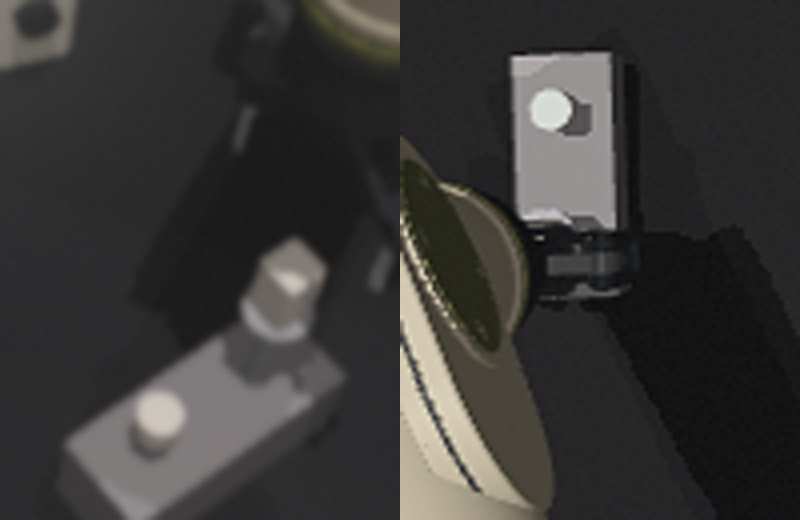

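Emit:
drive_tool:
  series:
    - [[0.05,-0.1,-1.0],[0,0,0],8.54]
    - [[0,0,-1.5],[0,0,0],8.54]
    - [[0,0,-1.5],[0,0,0],8.54]
    - [[0,0,-1.5],[0,0,0],8.54]
    - [[0,0,-1.5],[0,0,0],8.54]
    - [[0,0,-0.9],[0,0,0],8.54]
    - [[0,0,0],[0,0,0],8.54]

```text
t: 2.77
tool_pos: [468.5, 171.0, 140.2]
eef_rot: [0.043, -3.138, 0.002]
contact_force: [-0.0, -0.4, 0.0]
opening: 1.0
```

Emit:
drive_tool:
  series:
    - [[0,0,0],[0,0,0],5]
    - [[0,0,0],[0,0,0],4]
    - [[0,0,0],[0,0,0],3]
    - [[0,0,0],[0,0,0],2.4]
    - [[0,0,0],[0,0,0],1.5]
    - [[0,0,0],[0,0,0],1]
    - [[0,0,0],[0,0,0],0.5]
    - [[0,0,0],[0,0,0],0.5]

```text
t: 3.43
tool_pos: [470.2, 171.6, 142.9]
eef_rot: [-0.042, 3.14, 0.001]
contact_force: [-0.3, 1.4, 5.9]
opening: 0.277
```

Emit:
drive_tool:
  series:
    - [[0,0,0],[0,0,0],0]
    - [[0,0,0],[0,0,0],0]
    - [[0,0,0.1],[0,0,0],0]
    - [[0,0,0.2],[0,0,0],0]
    - [[0,0,0.3],[0,0,0],0]
    - [[0,0,0.4],[0,0,0],0]

```text
t: 3.93
tool_pos: [469.6, 171.4, 152.2]
eef_rot: [0.042, -3.141, 0.0]
contact_force: [1.4, 2.1, -2.2]
opening: 0.274
```

Run:
```python
from h import *
s=camera("scene")
f=lambda im,x,y,w,h,k:cv2.resize(im[y:y+h,x:x+w],None,fx=k,fy=k,interpolation=2)
cv2.imwrite("pics/a2.png",f(s,360,210,110,130,4)); 
for i in range(2):
  camera("scene"); st=state();print(st["t"],st["tool_pos"],st["contact_force"],st["wrist_torque"],st["opening"])
```

```text
4.0333 [469.92801187 171.25851461 152.93416067] [ 0.47437843  1.39449865 -1.43130208] [ 0.38079494 -0.10853644  0.06590703] 0.2723470955306089
4.0833 [469.89846026 171.29326332 152.70025604] [ 0.04463617  1.62335351 -1.545647  ] [ 0.34903214 -0.1694745   0.01239935] 0.27388745097882267
```

View pics/a2.png

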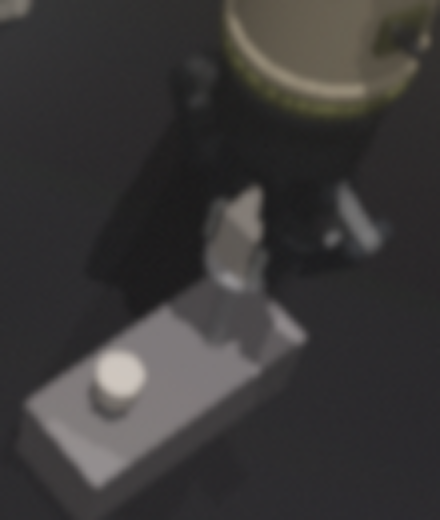

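Emit:
drive_tool:
  series:
    - [[0,0,0.8],[0,0,0],0]
    - [[0,0,1.0],[0,0,0],0]
    - [[0,0,1.2],[0,0,0],0]
    - [[0,0,1.2],[0,0,0],0]
    - [[0,0,1.2],[0,0,0],0]
    - [[0,0,1.5],[0,0,0],0]
    - [[0,0,2.0],[0,0,0],0]
    - [[0,0,2.0],[0,0,0],0]
    - [[0,0,2.0],[0,0,0],0]
    - [[0,0,0.8],[0,0,0],0]
    - [[0,0,0.3],[0,0,0],0]
    - [[0,0,0],[0,0,0],0]

```text
t: 5.08
tool_pos: [469.8, 171.1, 292.6]
eef_rot: [-0.042, 3.141, 0.0]
contact_force: [0.0, -0.4, -2.4]
opening: 0.271
```

Run:
```python
from h import *
s=camera("scene");cv2.imwrite("pics/a3f.png",s)
f=lambda im,x,y,w,h,k:cv2.resize(im[y:y+h,x:x+w],None,fx=k,fy=k,interpolation=2)
cv2.imwrite("pics/a3.png",f(s,360,140,130,140,4)); 
for i in range(2):
  camera("scene"); st=state();print(st["t"],st["tool_pos"],st["eef_rot"],st["contact_force"],st["wrist_torque"],st["opening"])
```

```text
5.1833 [469.33414135 170.9870339  291.26107218] [ 4.18073905e-02 -3.13975142e+00  1.34045201e-03] [-0.50848736  0.56978628 -3.18612303] [ 0.00582315  0.01481741 -0.00079544] 0.27359305886102264
5.2333 [469.29012405 170.96381104 291.13392413] [ 4.17778769e-02 -3.13947505e+00  1.55485536e-03] [ 0.76223491 -0.10647561 -2.23831724] [-0.00892182  0.05343307 -0.00822171] 0.2758194060131232
```

View pics/a3.png

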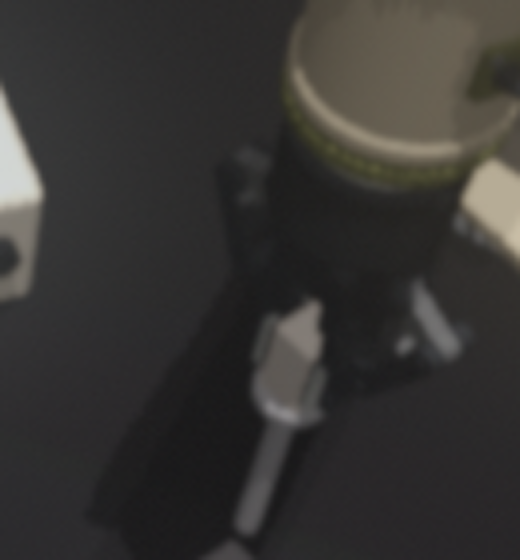

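Run:
```python
from h import *
for z in (157,160,163,200,240,275,280,286,331): 
    uv=proj("scene",[469.4,171,z]); print(z,uv.round(1),((uv-[360,140]+.5)*4-.5).round(0))
s=cv2.imread("pics/a3f.png"); g=cv2.cvtColor(s,6)
for r in range(245,274,3): print(r,g[r,412:442].tolist())
```

```text
157 [420.6 271.3] [244. 527.]
160 [420.8 270.6] [245. 524.]
163 [421.1 269.8] [246. 521.]
200 [424.4 260.5] [259. 484.]
240 [428.2 249.8] [274. 441.]
275 [431.8 239.7] [289. 400.]
280 [432.3 238.2] [291. 394.]
286 [432.9 236.4] [293. 387.]
331 [437.9 222.3] [313. 331.]
245 [26, 26, 26, 25, 26, 26, 26, 26, 26, 26, 26, 25, 27, 33, 48, 64, 76, 86, 96, 104, 109, 107, 96, 83, 75, 70, 63, 53, 44, 38]
248 [26, 25, 26, 26, 25, 26, 25, 25, 25, 25, 26, 27, 30, 40, 56, 67, 71, 73, 73, 70, 60, 44, 33, 30, 28, 27, 29, 32, 35, 36]
251 [25, 26, 25, 25, 26, 25, 25, 25, 24, 25, 26, 29, 41, 56, 66, 71, 73, 73, 70, 59, 41, 28, 25, 25, 26, 31, 34, 36, 37, 37]
254 [27, 27, 26, 25, 25, 26, 26, 24, 25, 27, 30, 41, 56, 67, 72, 73, 74, 70, 59, 41, 27, 25, 26, 28, 33, 35, 36, 36, 36, 37]
257 [26, 26, 26, 26, 26, 25, 27, 26, 26, 30, 42, 57, 68, 73, 74, 74, 69, 56, 39, 28, 25, 27, 29, 32, 36, 37, 36, 36, 38, 39]
260 [25, 27, 25, 27, 26, 27, 26, 26, 30, 42, 58, 72, 78, 82, 83, 74, 57, 38, 28, 26, 28, 31, 35, 36, 36, 36, 38, 39, 39, 40]
263 [26, 26, 25, 25, 27, 26, 26, 33, 46, 63, 77, 84, 88, 87, 80, 61, 39, 28, 26, 27, 31, 35, 36, 37, 37, 39, 40, 40, 41, 40]
266 [27, 26, 26, 25, 26, 27, 32, 47, 65, 78, 85, 88, 88, 79, 61, 39, 28, 26, 30, 35, 36, 37, 37, 38, 39, 40, 40, 40, 40, 41]
269 [27, 27, 29, 27, 27, 30, 46, 64, 79, 85, 88, 86, 78, 60, 38, 30, 28, 33, 35, 37, 37, 37, 40, 41, 41, 40, 41, 41, 41, 40]
272 [28, 26, 27, 27, 28, 31, 38, 55, 69, 76, 76, 67, 50, 34, 30, 32, 35, 36, 37, 38, 39, 40, 40, 40, 41, 41, 41, 41, 40, 40]
```

Emit:
drive_tool:
  series:
    - [[0.37,-1.5,0],[0,0,0],0]
    - [[0.37,-3.0,0],[0,0,0],0]
    - [[0.37,-3.6,0],[0,0,0],0]
    - [[0.37,-3.6,0],[0,0,0],0]
    - [[0.37,-3.6,0],[0,0,0],0]
    - [[0.37,-3.6,0],[0,0,0],0]
    - [[0.37,-3.6,0],[0,0,0],0]
    - [[0.37,-3.6,0],[0,0,0],0]
    - [[0.37,-3.6,0],[0,0,0],0]
    - [[0.37,-3.0,0],[0,0,0],0]
    - [[0.37,-2.0,0],[0,0,0],0]
    - [[0.37,-1.2,0],[0,0,0],0]

```text
t: 6.23
tool_pos: [513.2, -190.9, 291.4]
eef_rot: [0.036, -3.14, 0.001]
contact_force: [0.1, -0.9, -1.5]
opening: 0.273
```

Emit:
drive_tool:
  series:
    - [[0,-0.2,0],[0,0,0],0]
    - [[0,0,0],[0,0,0],0]
    - [[0,0,0],[0,0,0],0]

```text
t: 6.48
tool_pos: [514.0, -188.7, 291.7]
eef_rot: [0.043, -3.14, -0.001]
contact_force: [0.2, 0.1, -1.6]
opening: 0.274
```

Run:
```python
from h import *
s=camera("scene");cv2.imwrite("pics/a4f.png",s);t=camera("top")
f=lambda im,x,y,w,h,k:cv2.resize(im[y:y+h,x:x+w],None,fx=k,fy=k,interpolation=2)
cv2.imwrite("pics/a4.png",np.hstack([f(s,250,110,100,130,4),f(t,340,200,100,130,4)])); 
P=[]
for i in range(2):
  camera("scene"); st=state();print(st["t"],st["tool_pos"],st["eef_rot"],st["contact_force"],st["wrist_torque"],st["opening"])
for z in (160,200,240): 
    uv=proj("scene",[*st["tool_pos"][:2],z]); print(z,uv.round(1),((uv-[250,110]+.5)*4-.5).round(0))
```

```text
6.6333 [ 514.24715729 -188.48102432  292.20698746] [ 4.47808325e-02 -3.14105529e+00 -9.48107912e-04] [ 0.86998613  0.54140217 -1.73076597] [-0.02457362  0.04371079  0.00734837] 0.2724740007108466
6.6833 [ 514.27894984 -188.67831072  292.30050049] [ 4.44016558e-02 -3.14126868e+00 -7.80279502e-04] [ 0.13772433  0.16154122 -2.5060204 ] [-0.00373219  0.03815983  0.02151028] 0.27162254832798016
160 [304.4 168.2] [219. 234.]
200 [304.1 156.4] [218. 187.]
240 [303.8 143.9] [217. 137.]
```

View pics/a4.png

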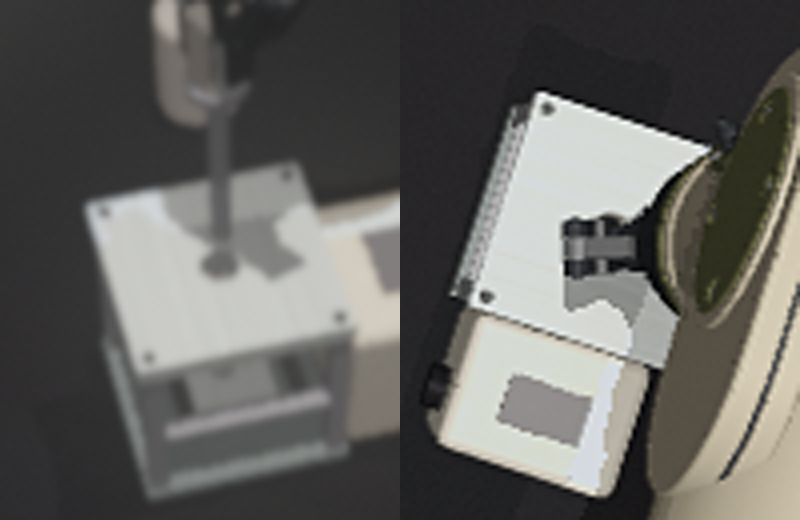

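Emit:
drive_tool:
  series:
    - [[0,-0.1,-0.8],[0,0,0],0]
    - [[0,0,-1.0],[0,0,0],0]
    - [[0,0,-0.6],[0,0,0],0]
    - [[0,0,-0.4],[0,0,0],0]
    - [[0,0,-0.4],[0,0,0],0]
    - [[0,0,-0.4],[0,0,0],0]
    - [[0,0,-0.4],[0,0,0],0]

```text
t: 7.27
tool_pos: [514.3, -190.7, 252.0]
eef_rot: [-0.042, 3.141, 0.0]
contact_force: [0.3, -0.3, -2.8]
opening: 0.27
```

Emit:
drive_tool:
  series:
    - [[0,0,-0.6],[0,0,0],0]
    - [[0,0,-0.6],[0,0,0],0]
    - [[0,0,-0.5],[0,0,0],0]
    - [[0,0,-0.4],[0,0,0],0]
    - [[0,0,-0.3],[0,0,0],0]
    - [[0,0,0],[0,0,0],0]
    - [[0,0,0],[0,0,0],0]

```text
t: 7.85
tool_pos: [514.2, -190.7, 228.3]
eef_rot: [0.042, -3.141, -0.0]
contact_force: [0.3, -1.0, -1.8]
opening: 0.278
```

```bash
cat > rd.py <<'E'
from h import *
for i in range(2):
  camera("scene"); st=state();print(st["t"].__round__(2),st["tool_pos"].round(1),st["contact_force"].round(1),st["wrist_torque"].round(2))
E
python3 rd.py
```

```text
7.9 [ 514.3 -190.7  228.5] [ 0.1  0.3 -0.6] [ 0.    0.02 -0.01]
7.95 [ 514.3 -190.8  228.6] [ 0.1 -0.5 -1.7] [-0.    0.02  0.04]
```

Emit:
drive_tool:
  series:
    - [[-0.03,-0.16,-0.2],[0,0,0],0]
    - [[0,0,-0.2],[0,0,0],0]
    - [[0,0,-0.2],[0,0,0],0]
    - [[0,0,-0.1],[0,0,0],0]
    - [[0,0,-0.1],[0,0,0],0]
    - [[0,0,-0.1],[0,0,0],0]

```text
t: 8.45
tool_pos: [513.9, -192.3, 219.2]
eef_rot: [0.042, -3.141, -0.0]
contact_force: [0.4, -0.7, -1.8]
opening: 0.272
```

Emit:
drive_tool:
  series:
    - [[0,0,-0.1],[0,0,0],0]
    - [[0,0,0],[0,0,0],0]
    - [[0,0,0],[0,0,0],0]

```text
t: 8.7
tool_pos: [513.9, -192.3, 218.3]
eef_rot: [0.042, -3.141, -0.0]
contact_force: [-0.9, -0.3, -1.7]
opening: 0.275
```

Emit:
drive_tool:
  series:
    - [[0,0,-0.1],[0,0,0],0]
    - [[0,0,0],[0,0,0],0]
    - [[0,0,-0.1],[0,0,0],0]
    - [[0,0,0],[0,0,0],0]

```text
t: 9.03
tool_pos: [513.8, -192.3, 216.2]
eef_rot: [0.042, -3.141, -0.0]
contact_force: [-0.1, 0.1, -2.0]
opening: 0.272
```

Emit:
drive_tool:
  series:
    - [[0,0,-0.1],[0,0,0],0]
    - [[0,0,0],[0,0,0],0]
    - [[0,0,-0.05],[0,0,0],0]
    - [[0,0,0],[0,0,0],0]

```text
t: 9.37
tool_pos: [513.9, -192.3, 214.8]
eef_rot: [0.042, -3.141, -0.0]
contact_force: [-0.7, -0.3, -2.3]
opening: 0.277
```

Emit:
drive_tool:
  series:
    - [[0,0,-0.1],[0,0,0],0]
    - [[0,0,0],[0,0,0],0]
    - [[0,0,-0.1],[0,0,0],0]
    - [[0,0,0],[0,0,0],0]

```text
t: 9.7
tool_pos: [513.9, -192.3, 212.7]
eef_rot: [0.042, -3.141, -0.0]
contact_force: [0.0, 0.3, -1.6]
opening: 0.274
```

Emit:
drive_tool:
  series:
    - [[0,0,-0.1],[0,0,0],0]
    - [[0,0,0],[0,0,0],0]
    - [[0,0,-0.1],[0,0,0],0]
    - [[0,0,0],[0,0,0],0]

```text
t: 10.03
tool_pos: [513.8, -192.3, 210.7]
eef_rot: [0.042, -3.141, -0.0]
contact_force: [-0.6, 0.4, -1.4]
opening: 0.274
```

Emit:
drive_tool:
  series:
    - [[0,0,-0.1],[0,0,0],0]
    - [[0,0,0],[0,0,0],0]
    - [[0,0,-0.1],[0,0,0],0]
    - [[0,0,0],[0,0,0],0]

```text
t: 10.37
tool_pos: [513.8, -192.3, 208.6]
eef_rot: [0.042, -3.141, -0.0]
contact_force: [-0.1, -0.5, -1.8]
opening: 0.276
```

Emit:
drive_tool:
  series:
    - [[0,0,-0.2],[0,0,0],0]
    - [[0,0,-0.2],[0,0,0],0]
    - [[0,0,0],[0,0,0],0]

```text
t: 10.62
tool_pos: [513.7, -192.2, 204.3]
eef_rot: [0.042, -3.141, -0.0]
contact_force: [-0.1, 0.3, -2.5]
opening: 0.272
```

Emit:
drive_tool:
  series:
    - [[0,0,-0.2],[0,0,0],0]
    - [[0,0,-0.2],[0,0,0],0]
    - [[0,0,-0.2],[0,0,0],0]
    - [[0,0,0],[0,0,0],0]

```text
t: 10.95
tool_pos: [513.7, -192.2, 198.3]
eef_rot: [0.042, -3.141, -0.0]
contact_force: [-0.4, -0.9, -2.3]
opening: 0.275
```

Emit:
drive_tool:
  series:
    - [[0,0,-0.2],[0,0,0],0]
    - [[0,0,-0.2],[0,0,0],0]
    - [[0,0,-0.2],[0,0,0],0]
    - [[0,0,0],[0,0,0],0]

```text
t: 11.28
tool_pos: [513.7, -192.2, 192.4]
eef_rot: [0.042, -3.141, -0.0]
contact_force: [-0.1, -0.5, -2.5]
opening: 0.275
```

Emit:
drive_tool:
  series:
    - [[0.03,0.1,0],[0,0,0],0]
    - [[0.03,0.1,0],[0,0,0],0]
    - [[0,0,0],[0,0,0],0]

```text
t: 11.53
tool_pos: [514.5, -190.6, 192.9]
eef_rot: [0.042, -3.141, 0.001]
contact_force: [-1.4, -1.8, -2.1]
opening: 0.275
```

Emit:
drive_tool:
  series:
    - [[0.04,0.1,0],[0,0,0],0]
    - [[0.03,0.07,0],[0,0,0],0]
    - [[0,0,0],[0,0,0],0]

```text
t: 11.78
tool_pos: [515.1, -189.1, 192.9]
eef_rot: [0.041, -3.141, 0.001]
contact_force: [-0.5, -3.4, -2.0]
opening: 0.272
```

```bash
python3 rd.py
python3 - <<'E'
from h import *
s=camera("scene")
f=lambda im,x,y,w,h,k:cv2.resize(im[y:y+h,x:x+w],None,fx=k,fy=k,interpolation=2)
cv2.imwrite("pics/a5.png",f(s,250,110,130,130,4.5))
E
```

```text
11.83 [ 515.  -189.1  192.8] [-1.4 -3.4 -3.4] [-1.31  0.4   0.  ]
11.88 [ 515.  -189.1  192.8] [-1.  -3.7 -3. ] [-1.33  0.33 -0.01]
```

View pics/a5.png

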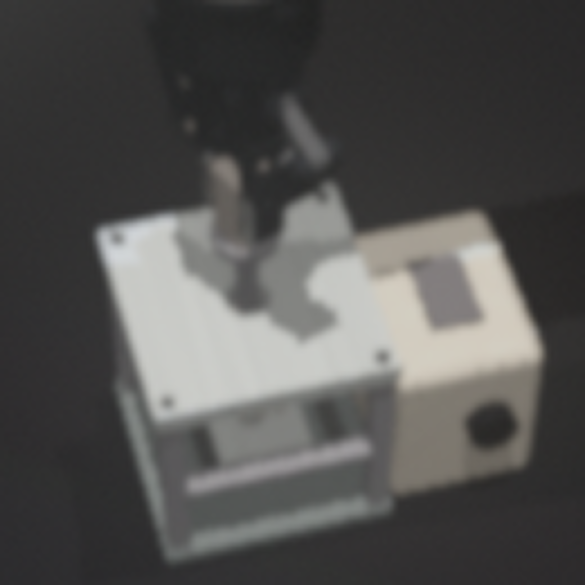

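Emit:
drive_tool:
  series:
    - [[0,0,-0.3],[0,0,0],0]
    - [[0,0,-0.4],[0,0,0],0]
    - [[0,0,-0.4],[0,0,0],0]
    - [[0,0,-0.4],[0,0,0],0]
    - [[0,0,-0.3],[0,0,0],0]
    - [[0,0,0],[0,0,0],0]

```text
t: 12.43
tool_pos: [515.0, -188.5, 174.0]
eef_rot: [0.042, -3.14, -0.0]
contact_force: [0.5, -3.6, -4.1]
opening: 0.273
```

Emit:
drive_tool:
  series:
    - [[0,0,-0.1],[0,0,0],0]
    - [[0,0,-0.1],[0,0,0],0]
    - [[0,0,-0.1],[0,0,0],0]
    - [[0,0,0],[0,0,0],0]

```text
t: 12.77
tool_pos: [515.2, -188.6, 171.8]
eef_rot: [-0.042, 3.141, 0.0]
contact_force: [-0.9, -4.0, -1.1]
opening: 0.274
```

Emit:
drive_tool:
  series:
    - [[0,0,-0.1],[0,0,0],0]
    - [[0,0,-0.1],[0,0,0],0]
    - [[0,0,0],[0,0,0],0]

```text
t: 13.02
tool_pos: [515.2, -188.6, 169.7]
eef_rot: [-0.042, 3.141, 0.0]
contact_force: [-0.8, -3.4, 0.0]
opening: 0.274
```

Emit:
drive_tool:
  series:
    - [[0,0,-0.1],[0,0,0],0]
    - [[0,0,0],[0,0,0],0]

```text
t: 13.18
tool_pos: [515.2, -188.6, 168.7]
eef_rot: [0.042, -3.141, -0.0]
contact_force: [-0.8, -3.6, -1.4]
opening: 0.275
```

Emit:
drive_tool:
  series:
    - [[0,0,-0.1],[0,0,0],0]
    - [[0,0,0],[0,0,0],0]

```text
t: 13.35
tool_pos: [515.2, -188.6, 167.7]
eef_rot: [0.042, -3.141, -0.0]
contact_force: [-0.9, -4.2, -1.1]
opening: 0.276
```

Emit:
drive_tool:
  series:
    - [[0,0,-0.1],[0,0,0],0]
    - [[0,0,0],[0,0,0],0]

```text
t: 13.52
tool_pos: [515.2, -188.6, 166.7]
eef_rot: [0.042, -3.141, -0.0]
contact_force: [-0.7, -4.0, -0.4]
opening: 0.277
```

Emit:
drive_tool:
  series:
    - [[0,0,-0.1],[0,0,0],0]
    - [[0,0,0],[0,0,0],0]

```text
t: 13.68
tool_pos: [515.2, -188.6, 165.7]
eef_rot: [0.042, -3.141, -0.0]
contact_force: [0.3, -3.0, -1.0]
opening: 0.275
```

Emit:
drive_tool:
  series:
    - [[0,0,-0.1],[0,0,0],0]
    - [[0,0,0],[0,0,0],0]

```text
t: 13.85
tool_pos: [515.2, -188.5, 164.7]
eef_rot: [-0.042, 3.141, 0.0]
contact_force: [-0.0, -2.9, -0.5]
opening: 0.272
```

Emit:
drive_tool:
  series:
    - [[0,0,-0.1],[0,0,0],0]
    - [[0,0,0],[0,0,0],0]

```text
t: 14.02
tool_pos: [515.3, -188.5, 163.7]
eef_rot: [-0.042, 3.141, 0.0]
contact_force: [-1.3, -3.7, -1.1]
opening: 0.272
```

Emit:
drive_tool:
  series:
    - [[0,0,-0.1],[0,0,0],0]
    - [[0,0,0],[0,0,0],0]

```text
t: 14.18
tool_pos: [515.2, -188.5, 162.7]
eef_rot: [0.042, -3.141, -0.0]
contact_force: [-0.1, -2.7, -0.6]
opening: 0.27
```

Emit:
drive_tool:
  series:
    - [[0,0,-0.1],[0,0,0],0]
    - [[0,0,0],[0,0,0],0]

```text
t: 14.35
tool_pos: [515.2, -188.6, 161.7]
eef_rot: [0.042, -3.141, -0.0]
contact_force: [-0.5, -3.7, -1.1]
opening: 0.277
```

Emit:
drive_tool:
  series:
    - [[0,0,-0.1],[0,0,0],0]
    - [[0,0,0],[0,0,0],0]

```text
t: 14.52
tool_pos: [515.2, -188.6, 160.7]
eef_rot: [0.042, -3.141, -0.0]
contact_force: [-0.6, -3.6, 0.3]
opening: 0.274
```

Emit:
drive_tool:
  series:
    - [[0,0,-0.1],[0,0,0],0]
    - [[0,0,0],[0,0,0],0]

```text
t: 14.68
tool_pos: [515.2, -188.6, 159.7]
eef_rot: [0.042, -3.141, -0.0]
contact_force: [-0.5, -3.3, -0.3]
opening: 0.277
```

Emit:
drive_tool:
  series:
    - [[0,0,-0.1],[0,0,0],0]
    - [[0,0,-0.1],[0,0,0],0]
    - [[0,0,-0.1],[0,0,0],0]
    - [[0,0,0],[0,0,0],0]

```text
t: 15.02
tool_pos: [515.2, -188.5, 156.6]
eef_rot: [0.042, -3.141, -0.0]
contact_force: [-0.3, -3.3, -1.0]
opening: 0.275
```

Emit:
drive_tool:
  series:
    - [[0,0,-0.1],[0,0,0],0]
    - [[0,0,-0.1],[0,0,0],0]
    - [[0,0,-0.1],[0,0,0],0]
    - [[0,0,0],[0,0,0],0]

```text
t: 15.35
tool_pos: [515.2, -188.6, 153.6]
eef_rot: [0.042, -3.141, -0.0]
contact_force: [-0.8, -2.7, -0.7]
opening: 0.271
```

Emit:
drive_tool:
  series:
    - [[0,0,-0.1],[0,0,0],0]
    - [[0,0,-0.1],[0,0,0],0]
    - [[0,0,0],[0,0,0],0]

```text
t: 15.6
tool_pos: [515.2, -188.6, 151.6]
eef_rot: [0.042, -3.141, -0.0]
contact_force: [-0.5, -2.7, -1.0]
opening: 0.27
```

Emit:
drive_tool:
  series:
    - [[0,0,-0.1],[0,0,0],0]
    - [[0,0,0],[0,0,0],0]

```text
t: 15.77
tool_pos: [515.2, -188.6, 150.7]
eef_rot: [0.042, -3.141, -0.0]
contact_force: [0.1, -3.1, -0.8]
opening: 0.275
```

Emit:
drive_tool:
  series:
    - [[0,0,-0.1],[0,0,0],0]
    - [[0,0,0],[0,0,0],0]

```text
t: 15.93
tool_pos: [515.2, -188.6, 149.7]
eef_rot: [0.042, -3.141, -0.0]
contact_force: [-0.3, -2.9, -0.5]
opening: 0.273
```

Emit:
drive_tool:
  series:
    - [[0,0,-0.1],[0,0,0],0]
    - [[0,0,0],[0,0,0],0]

```text
t: 16.1
tool_pos: [515.2, -188.6, 148.7]
eef_rot: [0.042, -3.141, -0.0]
contact_force: [0.7, -2.9, -1.7]
opening: 0.277
```

Emit:
drive_tool:
  series:
    - [[0,0,-0.05],[0,0,0],0]
    - [[0,0,0],[0,0,0],0]

```text
t: 16.27
tool_pos: [515.2, -188.6, 148.3]
eef_rot: [0.042, -3.141, -0.0]
contact_force: [0.8, -2.6, 0.0]
opening: 0.272
```

Emit:
drive_tool:
  series:
    - [[0,0,-0.05],[0,0,0],0]
    - [[0,0,0],[0,0,0],0]

```text
t: 16.43
tool_pos: [515.2, -188.6, 148.1]
eef_rot: [-0.042, 3.141, 0.0]
contact_force: [-1.9, -2.6, 3.4]
opening: 0.274
```

Emit:
drive_tool:
  series:
    - [[0,0,-0.05],[0,0,0],0]
    - [[0,0,0],[0,0,0],0]

```text
t: 16.6
tool_pos: [515.3, -188.6, 148.1]
eef_rot: [-0.042, 3.141, 0.001]
contact_force: [-4.2, -1.1, 8.5]
opening: 0.274
```

Emit:
drive_tool:
  series:
    - [[0,0,-0.05],[0,0,0],0]
    - [[0,0,0],[0,0,0],0]

```text
t: 16.77
tool_pos: [515.4, -188.6, 148.0]
eef_rot: [-0.042, 3.141, 0.001]
contact_force: [-6.2, 0.1, 14.4]
opening: 0.274
```

Emit:
drive_tool:
  series:
    - [[0,0,-0.05],[0,0,0],0]
    - [[0,0,0],[0,0,0],0]

```text
t: 16.93
tool_pos: [515.4, -188.6, 148.0]
eef_rot: [-0.042, 3.14, 0.001]
contact_force: [-8.5, 0.7, 19.8]
opening: 0.277
```

Emit:
drive_tool:
  series:
    - [[0,0,0.1],[0,0,0],0]
    - [[0,0,0.05],[0,0,0],0]
    - [[0,0,0],[0,0,0],2.4]
    - [[0,0,0],[0,0,0],3]
    - [[0,0,0],[0,0,0],4]
    - [[0,0,0],[0,0,0],6]
    - [[0,0,0],[0,0,0],8.54]
    - [[0,0,0],[0,0,0],8.54]
    - [[0,0,0],[0,0,0],8.54]

```text
t: 17.68
tool_pos: [515.2, -188.5, 147.8]
eef_rot: [0.042, -3.141, -0.0]
contact_force: [-0.0, -0.8, 0.7]
opening: 0.995
```

```bash
python3 rd.py
python3 - <<'E'
from h import *
s=camera("scene");print(state()["opening"])
f=lambda im,x,y,w,h,k:cv2.resize(im[y:y+h,x:x+w],None,fx=k,fy=k,interpolation=2)
cv2.imwrite("pics/a6.png",f(s,250,110,130,130,4.5))
E
```

```text
17.73 [ 515.2 -188.6  147.8] [0.6 0.4 0.3] [ 0.04  0.03 -0.02]
17.78 [ 515.2 -188.6  147.8] [-0.2 -0.6 -0.1] [-0.02 -0.02  0.02]
1.0009124561691625
```

View pics/a6.png

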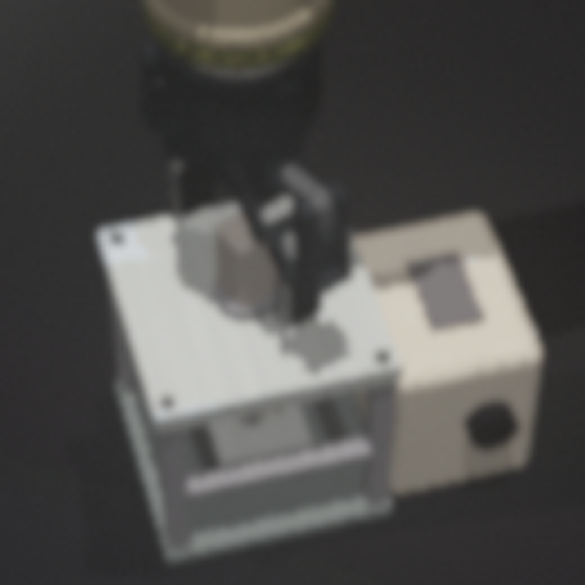

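Shoulder looks down on the plate and the fingers are open. I'll raise straight up clear and look again.

Emit:
drive_tool:
  series:
    - [[0,0,0.5],[0,0,0],8.54]
    - [[0,0,1.0],[0,0,0],8.54]
    - [[0,0,1.5],[0,0,0],8.54]
    - [[0,0,2.0],[0,0,0],8.54]
    - [[0,0,2.0],[0,0,0],8.54]
    - [[0,0,2.0],[0,0,0],8.54]
    - [[0,0,2.0],[0,0,0],8.54]
    - [[0,2.0,0.5],[0,0,0],8.54]
    - [[0,3.5,0],[0,0,0],8.54]
    - [[0,3.5,0],[0,0,0],8.54]
    - [[0,3.5,0],[0,0,0],8.54]
    - [[0,2.0,0],[0,0,0],8.54]

```text
t: 18.83
tool_pos: [515.2, -39.6, 263.9]
eef_rot: [-0.047, 3.14, 0.002]
contact_force: [0.3, 0.4, -0.5]
opening: 1.003
```

Emit:
drive_tool:
  series:
    - [[0,2.0,0],[0,0,0],8.54]
    - [[0,2.0,0],[0,0,0],8.54]
    - [[0,1.0,0],[0,0,0],8.54]
    - [[0,0,0],[0,0,0],8.54]
    - [[0,0,0],[0,0,0],8.54]

```text
t: 19.25
tool_pos: [515.3, 5.8, 263.3]
eef_rot: [-0.042, 3.141, -0.0]
contact_force: [-0.8, -1.5, 0.2]
opening: 0.999
```

```bash
python3 rd.py
python3 - <<'E'
from h import *
s=camera("scene");t=camera("top")
f=lambda im,x,y,w,h,k:cv2.resize(im[y:y+h,x:x+w],None,fx=k,fy=k,interpolation=2)
cv2.imwrite("pics/a7.png",np.hstack([f(s,255,110,100,130,4),f(t,340,200,100,130,4)])); cv2.imwrite("pics/a7f.png",s);cv2.imwrite("pics/a7t.png",t)
for z in(141,186):
  for n,o in(("scene",(255,110)),("top",(340,200))):
    print(n,z,((proj(n,[515.2,-188.7,z])-o+.5)*4).round(0))
E
```

```text
19.3 [515.3   5.  263.2] [-0.3 -0.2 -0.4] [-0.05  0.02  0.04]
19.35 [515.3   4.7 263.1] [ 0.3 -0.1 -0.3] [-0.07 -0.03 -0.02]
scene 141 [199. 257.]
top 141 [211. 234.]
scene 186 [197. 205.]
top 186 [225. 235.]
```

View pics/a7.png

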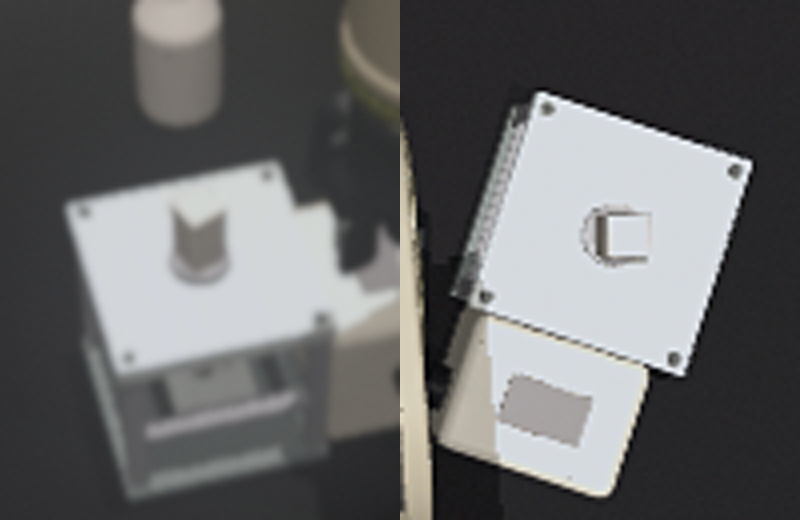

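View pics/a7f.png

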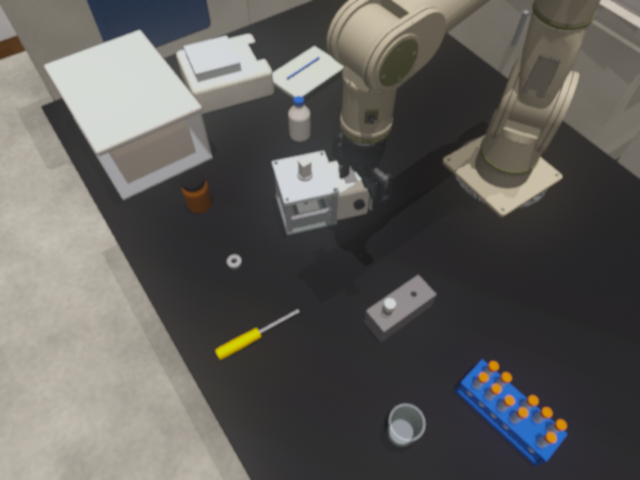

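```bash
python3 -c "
from cell import *
print(job_done()); print(state()['t'])"
```

```text
the job is handed in; nothing more can be done
None
the job is handed in; nothing more can be done
```

The long shaft is standing in the mixer with its shoulder on the top plate. I let go of it and handed the job in at about 19.4 s; no verdict was reported.

**What I did:**
- I took the shaft out of the block by its knob and lowered it through the top plate.
- The top camera showed the wheel's hole about 4 mm off the line. I went straight down through it without touching its face, and drew the wheel back into line at about 3.5 N sideways.
- I then lowered the shaft into the foot bearing 1 mm at a time. It seated at a tool height of 148.0 mm, against about 147.5 mm expected.
- The highest wrist reading was about 22 N, on seating, while I pressed to confirm the contact. Force is only reported at the end of each move, so a brief higher peak would not have shown.

**Last checks:**
- After release the tool force read about 0 N. The arm is well clear of the mixer.
- In the scene camera the shaft looks upright, with the shoulder flush and the knob top within about half a pixel of where it should be.
- In the top camera the knob sits about 1 pixel (roughly 2 mm) from the predicted spot. That is about the same as the calibration offset I had already found for that camera.
- The short pin and the other bystanders look unmoved by eye; I did not measure them again.

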